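Hang up the gel tray and hold the transilluminator cover half open

TASK

I am about to cut bands out of the gel on the blue-light transilluminator: take the wet casting tray off its amber cover and hang it, still upside down, over the bar of the draining rail, with one wall on each side of the bar, and let go of it there. Then raise the amber cover by its black handle and hold it open at 45 degrees so that I can reach in while looking through it; it falls shut by itself, so do not let it drop, and finish while still holding it there in the gripper. Do not raise the cover with the tray still on it, and leave the other things on the bench where they are.

Things in the scene. Friction and masses are not known exactly. Their poses are not given: they have to be found in the camera images.
- gel_tray: Loose pale frosted acrylic tray, red stripes (60 to 110 g), upside down on the amber cover: a straight channel 58 mm wide (its x), 100 long (its y), 34 high, open below and at both ends. Origin midway between the lower edges of its long walls; z up. Walls 4 mm thick, 30 mm deep, 50 mm apart inside; the floor, now on top, is 4 mm thick. Pick it from above across its width.
- tray_seat (a point): Centre of the underside of the tray's floor, 30 mm above the tray's origin: the face that must rest on the bar. Axes as the tray's.
- drain_rail: Fixed draining rail: a round steel bar 20 mm in diameter along its y axis, 300 mm long, its top 140 mm above the bench, on two 14 mm posts 280 mm apart, over a white drip tray 140 (x) by 320 (y) by 18 mm. Origin on the bench under the middle of the bar.
- rail_mid (a point): Middle of the top line of the bar; y along the bar, z up.
- illuminator: Fixed white blue-light transilluminator, case 210 (x) by 250 (y) by 60 mm, a gel on its blue window under an amber cover. Origin on the bench under its centre; +x points to the side of the cover's handle, away from the robot, where the colleague works; the hinge runs along its -x edge. The closed cover's top is 94 mm above the bench.
- cover (a joint): Opening angle of the amber cover in rad: 0 shut, 0.785 is 45 degrees, stop at 1.4. A rigid hood of about 350 g, 205 mm from hinge to front edge, 250 mm wide, 30 mm high (4 mm sheet, 26 mm skirts below it on the front and both sides); no spring, next to no friction: it falls shut from any angle when let go.
- cover_hinge (a point): Middle of the cover's hinge line, 64 mm above the bench. The hinge line is this frame's y axis; the frame turns with the cover; its x axis points from the hinge to the cover's front edge.
- cover_handle (a point): Middle of the black bar handle on top of the cover: a round bar 10 mm in diameter, parallel to the hinge, on two 10 mm posts 100 mm apart, its centre 35 mm above the sheet. From the hinge 180 mm along the cover and 65 mm above it; it turns with the cover.
- gel_comb: White gel comb, 27 by 85 by 5 mm, lying in the drip tray of the draining rail beside the bar; leave it. Origin at the underside.
- tube_rack: White rack of small tubes with coloured caps, 100 by 210 mm and 56 mm high, near the far edge of the bench; leave it. Origin at the centre of its underside.
- media_bottle: Clear bottle with a purple cap, 76 mm in diameter and 170 mm high; leave it. Origin at the centre of its underside.
- amber_bottle: Dark brown bottle with a white cap, 80 mm in diameter and 190 mm high; leave it. Origin at the centre of its underside.
- beaker: Translucent plastic beaker, 90 mm in diameter and 120 mm high; leave it. Origin at the centre of its underside.
- tip_box: Blue pipette tip box with a clear top, 127 by 87 by 85 mm; leave it. Origin at the centre of its underside.
- spatula: Spatula lying flat near the far edge of the bench; leave it.
There are look-alikes about, which are no part of the job. There is more than one size of the gel_tray; the one meant has the size given above.

How it is judged:
By the outcome, as a careful person would: the job done as asked, in the order asked, and still so for the second after the job is handed in, while the arm keeps its last pose, push and grip.
It also fails if it takes over 58 s, if anything falls off the work surface, if the arm or the gripper's body presses on something with over 40 N, if the wrist force passes 120 N, or if a joint passes its speed limit or range.

ROBOT

A 6-joint arm with a two-finger parallel gripper is mounted at the origin on the work surface. World frame = base frame: x ahead of the robot, y to its left, z up, the work surface at z = 0. Lengths are in m, angles in degrees, forces in N, time in s.
With the tool pointing down it reaches from about 0.375 to 0.975 m from the base axis. Payload 3.8 kg.
Tool frame: the origin (TCP) lies midway between the tips of the shut fingers; the grasp point (between the pads) lies 19 mm behind it; z points along the fingers, y is the line along which they close (so a half turn about z gives the same grasp; the last joint's range is limited). The gripper opens to 88 mm and grips with 3 to 60 N. Pads are 18 mm wide; open, the fingers measure 123 mm over their backs; the gripper's body (75 mm by 187 mm) begins 45 mm behind the grasp point.
Start: joints at [-69.208, 15.12, 91.902, -0, 72.978, -2.114], TCP at [0.263, -0.622, 0.239] pointing down, gripper open.
Joint ranges: [-150.88, 150.88], [-54.13, 125.18], [17.81, 147.31], [-75.09, 255.09], [0, 152.58], [-146.25, 146.25]. Speed limits (degrees/s): [147.25, 147.25, 180, 180, 180, 180].

INTERFACE

Orientations are given as a 3x3 rotation matrix whose columns are the frame's x, y, z axes.
In Python, from workcell import arm, imaging, spotter gives the robot as it stands.
- The arm moves only by the shell command python3 -m handwheel 'ROWS' [OPENING] [FORCE]. ROWS is JSON, a list of rows, each a list of 6 numbers: the shift along the world's x, y, z in cm, then the turn, a rotation vector about the world's x, y, z in degrees. In form: [[dx, dy, dz, ax, ay, az], ...]. A call has 1 to 20 rows; each row is the pose to reach, as a shift and turn from the pose commanded when the call began; what a row does not reach only later rows make up. A row lasts 1/10 s, in which the tool goes at most 50 mm and 8.59 degrees, less where a joint would pass 70% of its speed; a pose out of reach is approached as far as the arm can. A call with a gripper value outside its range is refused whole. OPENING is the finger opening in cm, from 0 to 8.81, set as the call begins (- or left out, the last holds). The fingers move at their own pace and stop on an object; FORCE is the grip in N (left out, the last holds). Time passes only in rows, so rows that repeat a pose let the fingers close. It gives the time, the measured TCP pose, the force, the opening and the grip force at its end, in the units of the state.
- arm.get_state(): the state, without advancing time (a new reading comes with each control period).
- imaging.snapshot(name): name is "side" or "top"; returns a dict with "color" (400x640x3 uint8, blue, green, red), "intrinsics" (3x3 intrinsics, pixels), "k1" (the pictures are not rectified: a ray, as slopes to the right and down, at radius r is drawn at 1 + k1 r^2 times it, then the intrinsics apply), "eye" and "attitude" of the camera in the world. Camera axes: x right, y down, z forward; pixel columns grow to the right and rows downward; lengths in m; the calibration is good to about 2 mm. A picture is of the moment at which its call begins. There is no depth.
- arm.close_job(): hands the job in; it is judged then, once.
Trained networks look in a picture, given as the dict that the camera call returned (one of the last four; its "shot" number tells which), for a name from the list of things; names that differ only in an ending like _2 or _b are one class to them, and where a whole thing is asked for, a point or a joint stands for the part that bears it (a point fixed in the world has none). Each returns a list of dicts, best first, with "p" (0 to 1); they miss things now and then, are a little off and sometimes report something else, mostly with a low value. They report only what shows in the picture. A call takes as long as a camera call. They do not tell look-alikes from the thing itself.
- spotter.regions_of(picture, query): "mask" (400x640 bool, what is visible of it) and "uv" ([column, row] in pixels, amid what is visible of it).
- spotter.tip_of(picture, query): "uv" ([column, row] in pixels: a listed point, or the origin of a listed thing).
The state is a dict: "time": time; "q": joint angles; "qvel": joint speeds; "joint_torque": joint torques, N m; "tcp_pos": TCP position; "tcp_rot": TCP orientation; "contact_force": force on the tool from outside, world axes, zero at the start; "torque": the same for the moment, N m; "gripper_width": finger opening in m; "finger_force": force on a finger pad.
Only numpy, scipy, OpenCV 4.12 (cv2) and the standard library are available. Lean on these libraries where they do the work, as an engineer would, in place of code of your own. Each camera call takes 0.05 s, during which the arm holds its last target. There are 200 camera calls.

## Working session

There is one attempt and no reset: what is moved stays moved. The work goes in short steps, Python scripts to look and compute and a shell command to move; the robot and the scene stay as the last step left them, time stands still between calls to the robot, and variables do not carry over. Pictures are saved under pics/ and viewed, at most 10 in all, crops included, and the job is handed in when it is done.

```bash
mkdir -p pics; cat > h.py <<'E'
import numpy as np, cv2
from workcell import arm, imaging, spotter
def ray(p,uv):
    K=np.array(p["intrinsics"]);d=np.array([(uv[0]-K[0,2])/K[0,0],(uv[1]-K[1,2])/K[1,1]]);s=d.copy()
    for _ in range(20): s=d/(1+p["k1"]*(s@s))
    R=np.array(p["attitude"]);v=R@np.array([s[0],s[1],1]);return np.array(p["eye"]),v/np.linalg.norm(v)
def atz(p,uv,z):
    e,v=ray(p,uv);return e+v*(z-e[2])/v[2]
def proj(p,X):
    R=np.array(p["attitude"]);c=R.T@(np.array(X)-np.array(p["eye"]));s=c[:2]/c[2];s=s*(1+p["k1"]*(s@s));K=np.array(p["intrinsics"])
    return np.array([K[0,0]*s[0]+K[0,2],K[1,1]*s[1]+K[1,2]])
def tri(pa,ua,pb,ub):
    e1,v1=ray(pa,ua);e2,v2=ray(pb,ub)
    t=np.linalg.lstsq(np.c_[v1,-v2],e2-e1,rcond=None)[0];a=e1+v1*t[0];b=e2+v2*t[1];return (a+b)/2,np.linalg.norm(a-b)
E
cat > a.py <<'E'
from h import *
np.set_printoptions(precision=3,suppress=True)
P={n:imaging.snapshot(n) for n in("side","top")}
for n,p in P.items():
    cv2.imwrite(f"pics/{n}0.png",p["color"]);print(n,p["eye"],np.array(p["attitude"]).tolist(),p["intrinsics"])
for q in["tray_seat","rail_mid","cover_hinge","cover_handle","gel_tray","illuminator","drain_rail","gel_comb"]:
    for n,p in P.items():
        print(q,n,[(np.round(d["uv"],1).tolist(),round(d["p"],2)) for d in spotter.tip_of(p,q)[:4]])
for n,p in P.items(): print("reg",n,[(np.round(d["uv"],1).tolist(),round(d["p"],2),int(d["mask"].sum())) for d in spotter.regions_of(p,"gel_tray")])
print(arm.get_state())
E
python3 a.py
```

```text
side [0.051 0.892 0.732] [[-0.8836482019338712, -0.25585313288327294, 0.39205233019694063], [-0.4674946253484472, 0.4379033842040529, -0.7679123656856637], [0.024791742362157528, -0.8618467384033266, -0.5065625025741606]] [[381.811   0.    319.771]
 [  0.    381.811 198.002]
 [  0.      0.      1.   ]]
top [ 0.446 -0.016  1.256] [[0.020578517487055685, -0.9985777225599276, 0.04918390615906332], [-0.9997850836121481, -0.020677149374935165, -0.001497357798421164], [0.0025122111146984954, -0.049142522327971984, -0.9987886169228001]] [[400.327   0.    309.031]
 [  0.    400.327 201.752]
 [  0.      0.      1.   ]]
tray_seat side [([352.6, 173.0], 0.64), ([394.1, 206.6], 0.59), ([436.9, 196.4], 0.53)]
tray_seat top [([388.4, 255.1], 0.71), ([381.8, 199.8], 0.67), ([428.3, 293.7], 0.63), ([287.9, 112.6], 0.24)]
rail_mid side [([283.4, 225.1], 0.91), ([186.2, 322.4], 0.16)]
rail_mid top [([237.4, 188.3], 0.86), ([383.8, 201.5], 0.16)]
cover_hinge side [([357.9, 196.5], 0.72), ([314.4, 171.3], 0.37)]
cover_hinge top [([363.2, 223.1], 0.7)]
cover_handle side [([279.3, 263.0], 0.69), ([315.1, 
[... 653 characters left out ...]
66, 2005)]
reg top [([387.0, 200.7], 0.92, 775), ([470.5, 168.1], 0.71, 979), ([429.3, 293.6], 0.55, 1247), ([386.8, 256.1], 0.54, 354), ([250.2, 193.5], 0.42, 4400)]
{'time': 1.0, 'q': array([-69.207,  15.117,  91.901,  -0.002,  72.978,  -2.115]), 'qvel': array([ 0.036, -0.082,  0.089,  0.036,  0.038,  0.083]), 'joint_torque': array([  0.001, -50.207, -35.727,   0.073,   0.018,  -0.   ]), 'tcp_pos': array([ 0.263, -0.622,  0.239]), 'tcp_rot': array([[ 0.921,  0.389, -0.   ],
       [ 0.389, -0.921, -0.   ],
       [-0.   ,  0.   , -1.   ]]), 'contact_force': array([-0.032,  0.282,  0.176]), 'torque': array([-0.051,  0.061,  0.07 ]), 'finger_force': 0.0, 'gripper_width': 0.08812209052465639}
```

```bash
python3 - <<'E'
import cv2
a=cv2.imread("pics/side0.png")[120:320,180:500];b=cv2.imread("pics/top0.png")[80:330,160:500]
cv2.imwrite("pics/s1.png",cv2.resize(a,None,fx=2.5,fy=2.5,interpolation=2));cv2.imwrite("pics/t1.png",cv2.resize(b,None,fx=2.35,fy=2.35,interpolation=2))
E
```

```text
(no output)
```

View pics/s1.png

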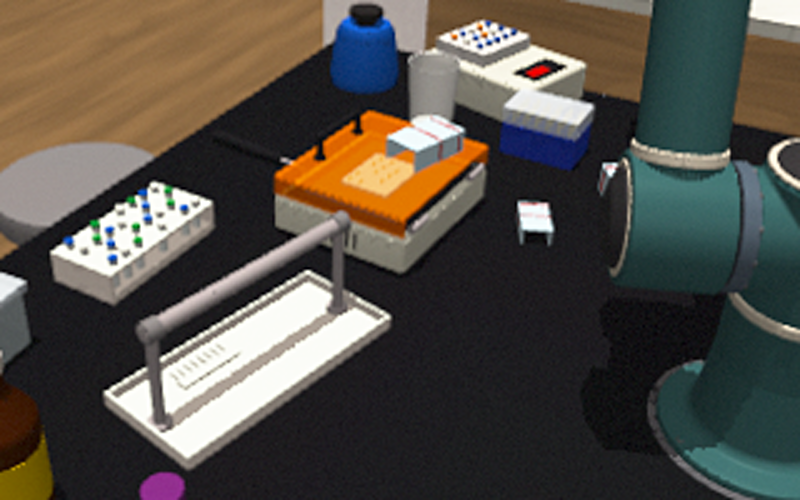

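View pics/t1.png

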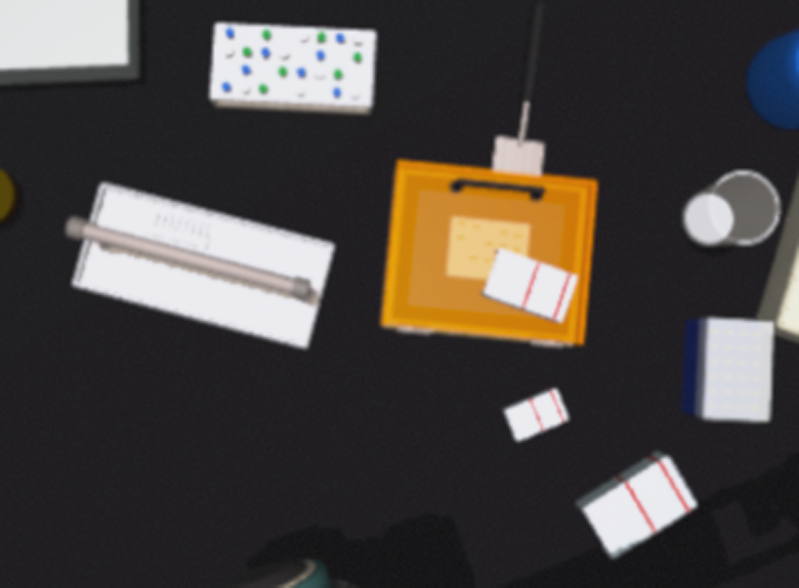

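The side crop shows the robot arm, the tray on the amber cover and the rail, unobstructed. There are three candidate trays (top picture):
- (387,201): on the amber cover.
- (387,256): small, on the bench.
- (428,294): large, on the bench.

The one on the cover is where the task says it should be. I'll measure its size and confirm it in a crop.

```bash
cat > b.py <<'E'
from h import *
np.set_printoptions(precision=4,suppress=True)
t=imaging.snapshot("top");s=imaging.snapshot("side")
def rect(m,z,nm):
    c,_=cv2.findContours(m.astype(np.uint8),0,1);c=max(c,key=cv2.contourArea)[:,0].astype(float)
    w=np.array([atz(t,u,z)[:2] for u in c]);(cx,cy),(a,b),g=cv2.minAreaRect((w*1000).astype(np.float32));
    bx=cv2.boxPoints(((cx,cy),(a,b),g));e=[bx[1]-bx[0],bx[2]-bx[1]];l=max(e,key=np.linalg.norm)
    print(nm,"c",cx,cy,"size",a,b,"long axis ang",np.degrees(np.arctan2(l[1],l[0]))%180)
for d in spotter.regions_of(t,"gel_tray")[:4]:
    u=d["uv"]; rect(d["mask"],.128 if abs(u[0]-387)<8 and abs(u[1]-201)<8 else .034,("tray",np.round(u)))
im=t["color"];hsv=cv2.cvtColor(im,cv2.COLOR_BGR2HSV)
w=((hsv[...,1]<70)&(hsv[...,2]>170)).astype(np.uint8);n,L,S,C=cv2.connectedComponentsWithStats(w)
for i in range(1,n):
    if S[i,4]>150: rect(L==i,.128 if abs(C[i][0]-387)<9 and abs(C[i][1]-201)<9 else .018,("white",np.round(C[i]),S[i,4]))
am=(hsv[...,0]<22)&(hsv[...,0]>6)&(hsv[...,1]>150)&(hsv[...,2]>120)
n,L,S,C=cv2.connectedComponentsWithStats(am.astype(np.uint8));i=1+np.argmax(S[1:,4]);rect(L==i,.09,"amber")
for q in["tray_seat","rail_mid","cover_handle","cover_hinge","gel_tray"]:
    A=spotter.tip_of(t,q);B=spotter.tip_of(s,q)
    for a in A[:3]:
        for b in B[:3]:
            X,e=tri(t,a["uv"],s,b["uv"])
            if e<.008: print(q,X,round(e,4),round(a["p"],2),round(b["p"],2))
f=lambda u,v:(160+u/2.35,80+v/2.35)
print("bar ends",atz(t,f(76,228),.13),atz(t,f(304,289),.13))
print("handle ends",atz(t,f(458,187),.129),atz(t,f(540,193),.129))
c=im[165:235,340:440];cv2.imwrite("pics/t2.png",cv2.resize(c,None,fx=7,fy=7,interpolation=2))
E
python3 b.py
```

```text
('tray', array([386., 258.])) c 346.08056640625 -260.4751281738281 size 48.749088287353516 74.72135925292969 long axis ang 112.90264
('tray', array([433., 294.])) c 231.34815979003906 -396.3330993652344 size 90.75023651123047 136.16297912597656 long axis ang 122.2672
('tray', array([361., 184.])) c 556.349853515625 -199.422119140625 size 267.84051513671875 222.04580688476562 long axis ang 85.61547
('white', array([188.,  41.]), np.int32(22932)) c 979.800048828125 393.8623962402344 size 1115.4918212890625 384.7342529296875 long axis ang 89.38944
('white', array([539.,  52.]), np.int32(16455)) c 972.58837890625 -753.3365478515625 size 814.8104858398438 425.5848388671875 long axis ang 89.733604
('white', array([92., 92.]), np.int32(897)) c 851.2938232421875 695.96044921875 size 111.73802947998047 110.71171569824219 long axis ang 89.704926
('white', array([284., 108.]), np.int32(2097)) c 801.1732177734375 66.39471435546875 size 215.24407958984375 107.12767791748047 long axis ang 88.0629
('white', array([380., 146.]), np.int32(258)) c 685.4298095703125 -236.67935180664062 size 62.32319259
[... 1429 characters left out ...]
) c -99.26392364501953 790.9700927734375 size 100.50088500976562 321.5343017578125 long axis ang 95.26168
amber c 550.6743774414062 -190.19895935058594 size 255.56378173828125 208.3351287841797 long axis ang 85.49235
tray_seat [ 0.3391 -0.2697  0.0259] 0.0072 0.91 0.72
tray_seat [ 0.5035 -0.226   0.1444] 0.0008 0.89 0.69
rail_mid [0.5268 0.1802 0.1444] 0.0056 0.64 0.91
cover_hinge [ 0.4431 -0.1823  0.0775] 0.0064 0.6 0.69
gel_tray [ 0.3493 -0.2642 -0.0155] 0.0005 0.83 0.51
gel_tray [ 0.2262 -0.3994 -0.0109] 0.0051 0.66 0.51
gel_tray [ 0.5144 -0.2397  0.089 ] 0.0047 0.64 0.84
bar ends [0.5646 0.3156 0.13  ] [0.4964 0.0375 0.13  ]
handle ends [ 0.6237 -0.1456  0.129 ] [ 0.6187 -0.2453  0.129 ]
```

View pics/t2.png

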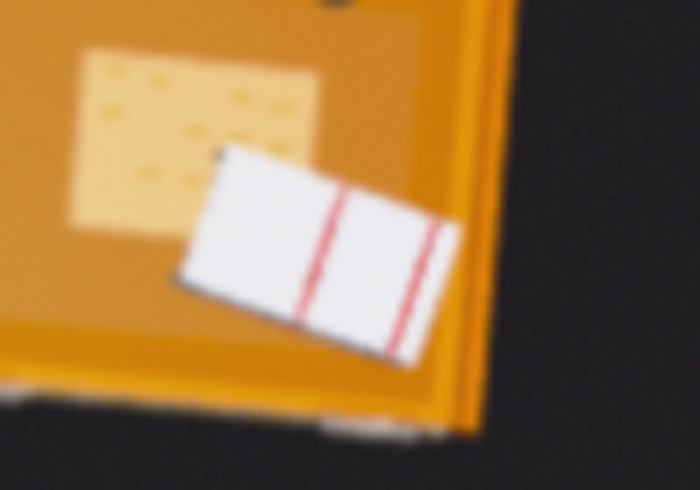

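The crop shows the tray on the cover at about (386,201). It measures 102×62 mm at its top height, which fits 100×58; the other two come out at about 75×44 and 116×79. So the tray on the cover is the one meant. I'll hover over it now.

```bash
python3 -m handwheel '[[12,19,0,0,0,24],[24.5,38.9,-3,0,0,48.6],[24.5,38.9,-7,0,0,48.6],[24.5,38.9,-7,0,0,48.6],[24.5,38.9,-7,0,0,48.6],[24.5,38.9,-7,0,0,48.6],[24.5,38.9,-7,0,0,48.6],[24.5,38.9,-7,0,0,48.6],[24.5,38.9,-7,0,0,48.6],[24.5,38.9,-7,0,0,48.6],[24.5,38.9,-7,0,0,48.6],[24.5,38.9,-7,0,0,48.6],[24.5,38.9,-7,0,0,48.6],[24.5,38.9,-7,0,0,48.6]]' 8.81 30
python3 - <<'E'
from h import *
s=arm.get_state();print(s["q"],s["tcp_rot"],s["tcp_pos"])
for n in("side","top"):
    p=imaging.snapshot(n);cv2.imwrite(f"pics/{n}3.png",cv2.resize(p["color"][100:270,250:460],None,fx=3.5,fy=3.5,interpolation=2))
E
```

```text
time: 3.05
tcp_pos: [0.5072, -0.2344, 0.1692]
tcp_rot: [[0.319, 0.948, 0.0], [0.948, -0.319, -0.001], [-0.0, 0.001, -1.0]]
contact_force: [-0.2, 0.6, 0.3]
gripper_width: 0.0879
finger_force: 0.0
[-2.73448190e+01  5.70105828e+00  1.10563624e+02 -2.31249149e-02
  6.36935988e+01 -8.71552185e+00] [[ 3.19274629e-01  9.47662113e-01  4.80611736e-04]
 [ 9.47662119e-01 -3.19274298e-01 -6.55860653e-04]
 [-4.68087317e-04  6.64857203e-04 -9.99999669e-01]] [ 0.50723752 -0.2344137   0.16918419]
```

View pics/side3.png

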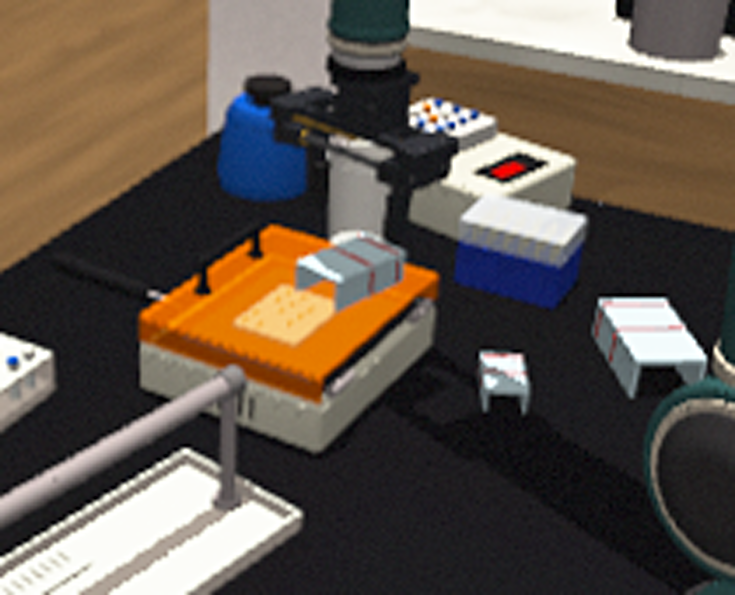

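The side view shows the open gripper above and seemingly behind the tray at about (350,177), with a finger at about (364,166). I'll check the projection before going down.

```bash
python3 - <<'E'
from h import *
p=imaging.snapshot("side");st=arm.get_state();T=st["tcp_pos"];y=st["tcp_rot"][:,1]
im=p["color"].copy()
def dot(X,c):
    u=proj(p,X);print(np.round(u,1));cv2.circle(im,tuple(np.int32(np.round(u*1))),1,c,-1)
dot(T+.044*y,(0,255,0));dot(T-.044*y,(0,255,0));
c=np.array([.5082,-.2332]);a=np.radians(71.5);ly=np.array([np.cos(a),np.sin(a)]);lx=np.array([ly[1],-ly[0]])
for i in(-1,1):
    for j in(-1,1): dot(np.r_[c+i*.029*lx+j*.05*ly,.128],(255,0,255))
cv2.imwrite("pics/s4.png",cv2.resize(im[130:210,300:420],None,fx=6.5,fy=6.5,interpolation=2))
E
```

```text
[342.  158.3]
[360.7 166.5]
[365.6 171.5]
[346.5 180.1]
[353.5 166.2]
[334.3 174.3]
```

View pics/s4.png

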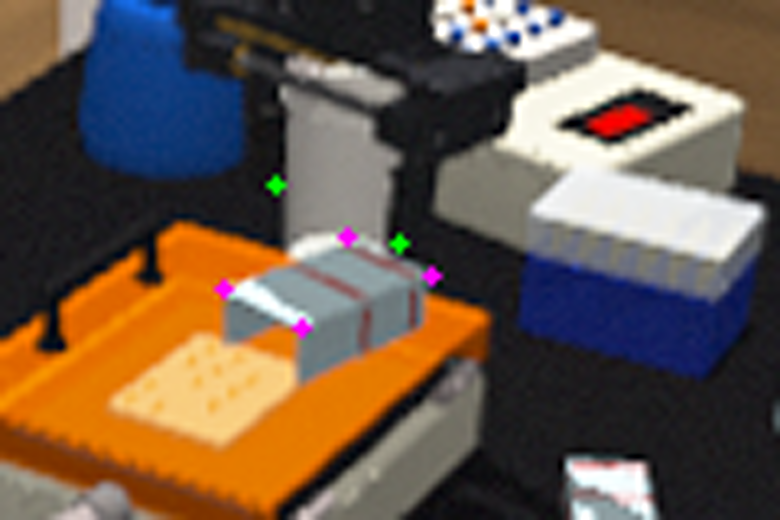

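Both models line up with the picture: the tray corners (magenta) sit on the tray and the finger tips (green) on the fingers. Next I descend and grip.

```bash
python3 -m handwheel '[[0.1,0.1,-3,0,0,0],[0.1,0.1,-5,0,0,0],[0.1,0.1,-6,0,0,0],[0.1,0.1,-6.6,0,0,0],[0.1,0.1,-6.6,0,0,0],[0.1,0.1,-6.6,0,0,0]]'
python3 -m handwheel '[[0,0,0,0,0,0],[0,0,0,0,0,0],[0,0,0,0,0,0],[0,0,0,0,0,0],[0,0,0,0,0,0],[0,0,0,0,0,0],[0,0,0,0,0,0],[0,0,0,0,0,0]]' 5 25
```

```text
time: 3.8
tcp_pos: [0.5093, -0.2322, 0.1036]
tcp_rot: [[0.317, 0.948, 0.001], [0.948, -0.317, -0.001], [-0.0, 0.001, -1.0]]
contact_force: [0.6, 0.5, -0.2]
gripper_width: 0.0879
finger_force: 0.0
time: 4.6
tcp_pos: [0.5089, -0.2318, 0.103]
tcp_rot: [[0.317, 0.948, 0.0], [0.948, -0.317, -0.0], [-0.0, 0.0, -1.0]]
contact_force: [-0.3, 0.8, 3.4]
gripper_width: 0.0577
finger_force: 25.0
```

```bash
python3 -m handwheel '[[0,0,1,0,0,0],[0,0,3,0,0,0],[0,0,6,0,0,0],[0,0,9,0,0,0],[0,0,11,0,0,0],[0.5,4,11,0,0,1],[0.7,8,11,0,0,2],[0.9,12,11,0,0,3],[1.2,16,11,0,0,4],[1.4,20,11,0,0,4.7],[1.6,24,11,0,0,4.7],[1.8,28,11,0,0,4.7],[2,32,11,0,0,4.7],[2.1,35.5,11,0,0,4.7],[2.2,38,11,0,0,4.7],[2.2,40,11,0,0,4.7],[2.2,41,11,0,0,4.7],[2.2,41,11,0,0,4.7],[2.2,41,11,0,0,4.7]]'
cat > c.py <<'E'
from h import *
import sys
k=sys.argv[1];z=float(sys.argv[2])
out=[]
for n,(r,c,f) in {"side":((170,290),(190,330),4),"top":((150,230),(180,300),4)}.items():
    p=imaging.snapshot(n);im=p["color"].copy()
    a=np.radians(76.2);ly=np.array([np.cos(a),np.sin(a)])
    for s in(-.15,0,.15):
        u=proj(p,np.r_[np.array([.531,.178])+s*ly,.14]);cv2.circle(im,tuple(np.int32(np.round(u))),1,(0,255,0),-1)
    A=cv2.resize(im[r[0]:r[1],c[0]:c[1]],(560 if n=="side" else 560,480 if n=="side" else 373)[:2],interpolation=2)
    out.append(cv2.resize(A,(400,int(A.shape[0]*400/A.shape[1]))))
h=max(o.shape[0] for o in out);cv2.imwrite(f"pics/{k}.png",np.hstack([np.pad(o,((0,h-o.shape[0]),(0,0),(0,0))) for o in out]))
E
python3 c.py c1 0
```

```text
time: 6.5
tcp_pos: [0.5306, 0.1777, 0.2127]
tcp_rot: [[0.238, 0.971, -0.0], [0.971, -0.238, -0.001], [-0.001, -0.0, -1.0]]
contact_force: [-0.5, -1.3, -1.1]
gripper_width: 0.0579
finger_force: 25.0
```

View pics/c1.png

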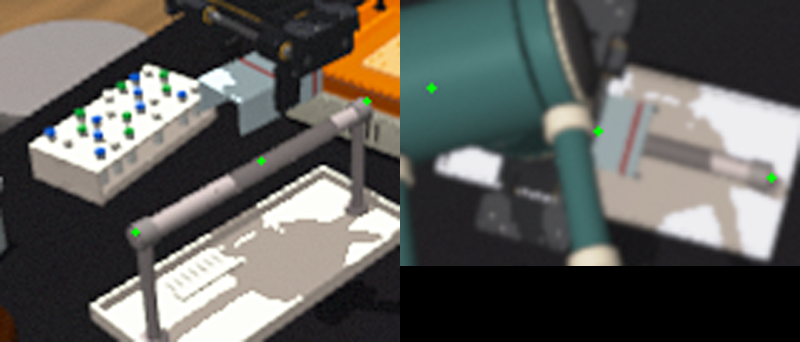

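The tray is held level above the bar, and the bar model (green dots) matches the bar in both views. Lowering now.

```bash
python3 -m handwheel '[[0,0,-3,0,0,0],[0,0,-6,0,0,0],[0,0,-8,0,0,0],[0,0,-8.7,0,0,0],[0,0,-9,0,0,0],[0,0,-9.2,0,0,0],[0,0,-9.2,0,0,0]]'
python3 -m handwheel '[[0,0,-0.1,0,0,0],[0,0,-0.2,0,0,0],[0,0,-0.2,0,0,0]]'
```

```text
time: 7.3
tcp_pos: [0.5316, 0.1783, 0.1218]
tcp_rot: [[0.239, 0.971, 0.002], [0.971, -0.239, 0.001], [0.001, 0.002, -1.0]]
contact_force: [-0.2, 0.7, -0.1]
gripper_width: 0.058
finger_force: 25.0
time: 7.6
tcp_pos: [0.5309, 0.1784, 0.1191]
tcp_rot: [[0.238, 0.971, 0.001], [0.971, -0.238, 0.0], [0.0, 0.001, -1.0]]
contact_force: [-0.2, -0.4, -0.4]
gripper_width: 0.0577
finger_force: 25.0
```

```bash
python3 -m handwheel '[[0,0,-0.1,0,0,0],[0,0,-0.1,0,0,0]]'|grep -E "pos|force"
python3 -m handwheel '[[0,0,-0.1,0,0,0],[0,0,-0.1,0,0,0]]'|grep -E "pos|force"
```

```text
tcp_pos: [0.5309, 0.1784, 0.119]
contact_force: [-3.5, 0.1, 5.9]
finger_force: 25.0
tcp_pos: [0.531, 0.1783, 0.119]
contact_force: [-5.5, -1.5, 11.5]
finger_force: 25.0
```

```bash
python3 -m handwheel '[[0,0,0.1,0,0,0],[0,0,0.1,0,0,0]]' - 5
python3 -m handwheel '[[0,0,0,0,0,0],[0,0,0,0,0,0],[0,0,0,0,0,0],[0,0,0,0,0,0],[0,0,0,0,0,0]]' 7.4
python3 -m handwheel '[[0,0,0.5,0,0,0],[0,0,2,0,0,0],[0,0,5,0,0,0],[0,0,9,0,0,0],[0,0,13,0,0,0],[0,0,13,0,0,0]]'
python3 c.py c2 0
```

```text
time: 8.2
tcp_pos: [0.5311, 0.1784, 0.1188]
tcp_rot: [[0.238, 0.971, 0.001], [0.971, -0.238, 0.0], [0.0, 0.001, -1.0]]
contact_force: [-3.6, -1.4, 6.6]
gripper_width: 0.058
finger_force: 5.0
time: 8.7
tcp_pos: [0.5306, 0.1782, 0.1174]
tcp_rot: [[0.238, 0.971, -0.0], [0.971, -0.238, -0.0], [-0.0, -0.0, -1.0]]
contact_force: [-0.5, 0.6, 0.5]
gripper_width: 0.0743
finger_force: 0.0
time: 9.3
tcp_pos: [0.5349, 0.1795, 0.2567]
tcp_rot: [[0.238, 0.971, 0.014], [0.971, -0.238, 0.004], [0.007, 0.012, -1.0]]
contact_force: [1.4, -0.1, -0.1]
gripper_width: 0.0743
finger_force: 0.0
```

View pics/c2.png

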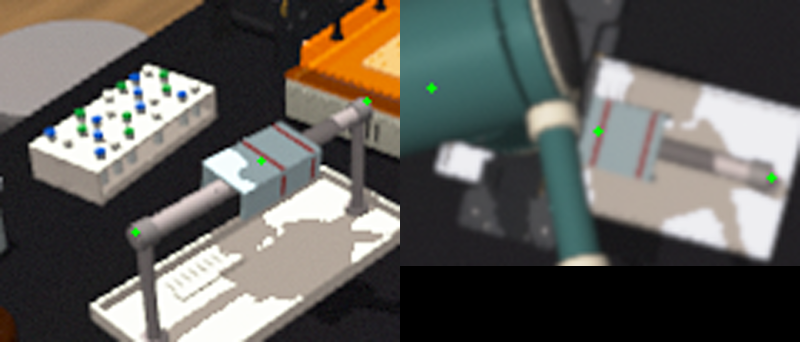

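The tray hangs over the bar at about side (283,225) with one wall on each side, and it's free of the gripper. Next I refine the handle position from the first pictures.

```bash
python3 - <<'E'
from h import *
p=imaging.snapshot("top");q=imaging.snapshot("side")
im=cv2.imread("pics/top0.png");sd=cv2.imread("pics/side0.png")
v=im.max(2)[152:172,345:400];m=v<75
n,L,S,C=cv2.connectedComponentsWithStats(m.astype(np.uint8))
for i in range(1,n):
    if 20<S[i,4]<400:
        ys,xs=np.nonzero(L==i);w=np.array([atz(p,(x+345,y+152),.129)[:2] for x,y in zip(xs,ys)])
        vx,vy,cx,cy=cv2.fitLine((w*1000).astype(np.float32),2,0,.01,.01).ravel();t=(w*1000-[cx,cy])@[vx,vy]
        print(S[i],"c",cx,cy,"ang",np.degrees(np.arctan2(vy,vx))%180,"t",t.min(),t.max(),"mid",[cx+vx*(t.min()+t.max())/2,cy+vy*(t.min()+t.max())/2])
yaw=np.radians(-4.5);X=np.array([np.cos(yaw),np.sin(yaw)]);Y=np.array([-X[1],X[0]])
H=np.array([.5507,-.1902])-.1025*X;print("hinge",H,"handle",H+.18*X)
def dots(pp,img):
    for a,b,z in[(0,-.125,.094),(0,.125,.094),(.205,-.125,.094),(.205,.125,.094),(.18,-.05,.129),(.18,.05,.129),(.18,0,.129)]:
        u=proj(pp,np.r_[H+a*X+b*Y,z]);cv2.circle(img,tuple(np.int32(np.round(u*4))),3,(0,255,0),-1)
A=cv2.resize(im,None,fx=4,fy=4,interpolation=2);B=cv2.resize(sd,None,fx=4,fy=4,interpolation=2)
dots(p,A);dots(q,B)
cv2.imwrite("pics/o.png",np.hstack([A[140*4:235*4,320*4:420*4],B[155*4:250*4,285*4:385*4]]))
E
```

```text
[36  8 10  5 22] c 620.6904 -235.63739 ang 71.32824 t -9.332551898535511 15.839997416846785 mid [np.float64(621.7320959958125), np.float64(-232.55491664813195)]
hinge [ 0.44851597 -0.18215794] handle [ 0.62796109 -0.19628058]
```

View pics/o.png

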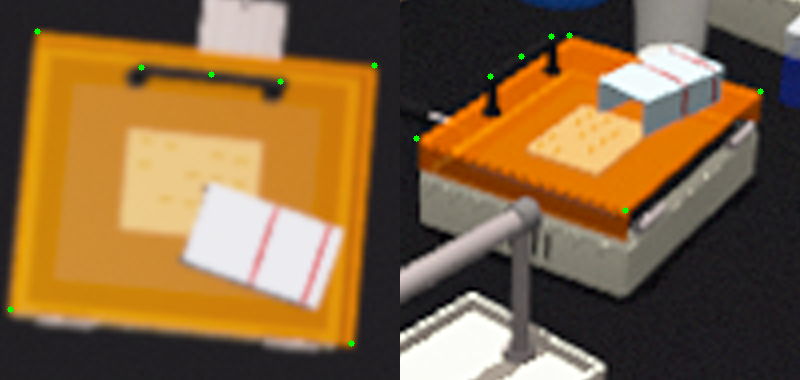

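The overlay matches within about 1 px: the handle bar's true centre is some 2–3 mm nearer the robot than the model dot, so I'll use handle (0.625,-0.195) and hinge (0.446,-0.181). Before gripping, I'll check in free air that the arm can reach the final tilted pose.

```bash
python3 -m handwheel '[[0.2,-5,1,0,0,2],[0.3,-10,1,0,0,4],[0.5,-15,1,0,0,6],[0.7,-20,1,0,0,8],[0.9,-25,1,0,0,9.3],[0.9,-30,1,0,0,9.3],[0.9,-34,1,0,0,9.3],[0.9,-36.7,1,0,0,9.3],[0.9,-36.7,1,0,0,9.3],[0.9,-36.7,1,0,0,9.3]]' 5 30
python3 -m handwheel '[[0,0,0,-0.6,-7.5,0],[0,0,0,-1.2,-15,0],[0,0,-1,-1.8,-22.5,0],[0,0,-2,-2.4,-30,0],[0,0,-3,-3,-37.5,0],[0,0,-3.5,-3.5,-44.9,0],[0,0,-3.5,-3.5,-44.9,0],[0,0,-3.5,-3.5,-44.9,0],[0,0,-3.5,-3.5,-44.9,0]]'
python3 -c "from h import *;print(arm.get_state()['q'])"
```

```text
time: 10.5
tcp_pos: [0.5387, -0.1886, 0.2558]
tcp_rot: [[0.08, 0.997, -0.003], [0.997, -0.08, 0.002], [0.002, -0.003, -1.0]]
contact_force: [-0.1, -0.6, 0.2]
gripper_width: 0.0499
finger_force: 0.0
time: 11.4
tcp_pos: [0.5397, -0.1875, 0.2225]
tcp_rot: [[0.077, 0.705, 0.705], [0.997, -0.055, -0.053], [0.001, 0.707, -0.707]]
contact_force: [-0.3, 0.0, -0.1]
gripper_width: 0.0505
finger_force: 0.0
[-33.60142952 -16.98703921 136.28420852  47.63225661  27.89369963
 -65.62432549]
```

Reachable. Now back to tool down over the handle, then descend.

```bash
python3 -m handwheel '[[1,0,1,0.6,7.5,0],[3,-0.2,1,1.2,15,0],[5,-0.4,1,1.8,22.5,0],[7,-0.5,0,2.4,30,0],[8.5,-0.7,-2,3,37.5,0],[8.5,-0.7,-4,3.5,44.9,0],[8.5,-0.7,-6,3.5,44.9,0],[8.5,-0.7,-6,3.5,44.9,0],[8.5,-0.7,-6,3.5,44.9,0]]'
python3 - <<'E'
from h import *
p=imaging.snapshot("side");st=arm.get_state();im=cv2.resize(p["color"],None,fx=5,fy=5,interpolation=2)
T=st["tcp_pos"];R=st["tcp_rot"]
for X in[T+.025*R[:,1],T-.025*R[:,1],T-[0,0,.05],np.array([.625,-.195,.129])]:
    cv2.circle(im,tuple(np.int32(np.round(proj(p,X)*5))),4,(0,255,0),-1)
cv2.imwrite("pics/p.png",im[130*5:230*5,270*5:390*5])
E
```

```text
time: 12.3
tcp_pos: [0.6252, -0.1953, 0.1626]
tcp_rot: [[0.078, 0.997, -0.001], [0.997, -0.078, -0.001], [-0.001, -0.001, -1.0]]
contact_force: [0.4, 0.1, 1.0]
gripper_width: 0.0501
finger_force: 0.0
```

View pics/p.png

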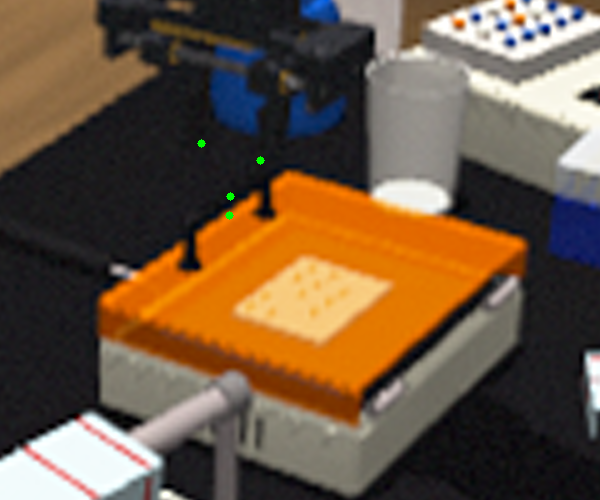

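The handle posts are at about crop (190,230) and (263,180). Their midpoint coincides with the projected handle point (230,196), so I descend and grip.

```bash
python3 -m handwheel '[[0,0,-2,0,0,0],[0,0,-4,0,0,0],[0,0,-5,0,0,0],[0,0,-5.3,0,0,0],[0,0,-5.3,0,0,0],[0,0,-5.3,0,0,0]]'
python3 -m handwheel '[[0,0,0,0,0,0],[0,0,0,0,0,0],[0,0,0,0,0,0],[0,0,0,0,0,0],[0,0,0,0,0,0],[0,0,0,0,0,0],[0,0,0,0,0,0],[0,0,0,0,0,0]]' 0.5 40
```

```text
time: 12.95
tcp_pos: [0.6255, -0.1962, 0.1114]
tcp_rot: [[0.079, 0.997, 0.002], [0.997, -0.079, -0.001], [-0.001, 0.002, -1.0]]
contact_force: [0.5, 0.0, 0.4]
gripper_width: 0.0497
finger_force: 0.0
time: 13.75
tcp_pos: [0.6268, -0.196, 0.1105]
tcp_rot: [[0.078, 0.997, 0.004], [0.997, -0.078, -0.001], [-0.0, 0.004, -1.0]]
contact_force: [5.2, 0.3, -0.9]
gripper_width: 0.0083
finger_force: 39.3
```

Gripped, with a 5 N pull in +x, so the handle lies about 2 mm further out. I'll shift by that and raise the first 10° along the arc.

```bash
python3 -m handwheel '[[0.2,0,0,0,0,0],[0.2,0,0,0,0,0],[0,0,0.78,-0.2,-2.5,0],[-0.3,0.04,1.55,-0.4,-5,0],[-0.55,0.06,2.31,-0.6,-7.5,0],[-0.87,0.08,3.06,-0.8,-10,0],[-0.87,0.08,3.06,-0.8,-10,0]]'
```

```text
time: 14.45
tcp_pos: [0.6158, -0.1951, 0.1415]
tcp_rot: [[0.079, 0.981, 0.176], [0.997, -0.078, -0.014], [-0.001, 0.176, -0.984]]
contact_force: [2.0, -0.8, -0.1]
gripper_width: 0.0084
finger_force: 39.3
```

```bash
python3 -m handwheel '[[-0.35,0.03,0.73,-0.2,-2.5,0],[-0.73,0.06,1.44,-0.4,-5,0],[-1.15,0.09,2.14,-0.6,-7.5,0],[-1.59,0.12,2.82,-0.8,-10,0],[-2.05,0.16,3.48,-1,-12.5,0],[-2.55,0.2,4.12,-1.2,-15,0],[-3.08,0.24,4.73,-1.4,-17.5,0],[-3.63,0.28,5.32,-1.6,-20,0],[-3.63,0.28,5.32,-1.6,-20,0]]'
python3 - <<'E'
from h import *
p=imaging.snapshot("side");cv2.imwrite("pics/m.png",cv2.resize(p["color"][110:240,250:400],None,fx=4,fy=4,interpolation=2))
E
```

```text
time: 15.35
tcp_pos: [0.5796, -0.1923, 0.1943]
tcp_rot: [[0.079, 0.862, 0.501], [0.997, -0.069, -0.04], [-0.0, 0.502, -0.865]]
contact_force: [3.0, 0.7, 0.7]
gripper_width: 0.0085
finger_force: 39.3
```

View pics/m.png

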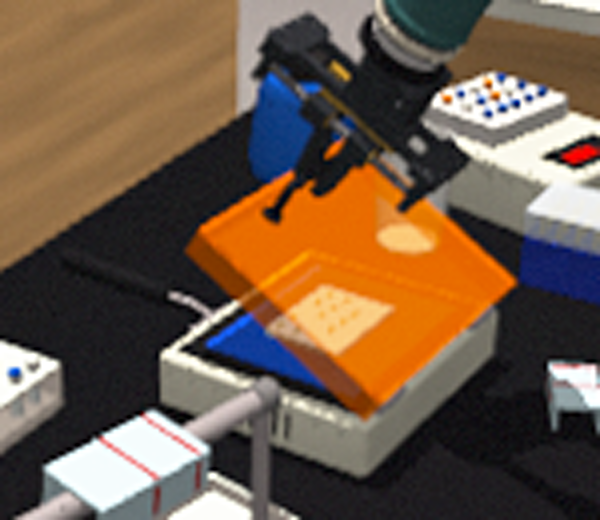

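The cover is open about 30°, held by the handle at crop (290,190); the tray still hangs on the bar at lower left. Now the last 15°.

```bash
python3 -m handwheel '[[-0.58,0.05,0.57,-0.2,-2.5,0],[-1.18,0.09,1.11,-0.4,-5,0],[-1.8,0.14,1.63,-0.6,-7.5,0],[-2.45,0.19,2.11,-0.8,-10,0],[-3.12,0.24,2.57,-1,-12.5,0],[-3.8,0.3,3,-1.2,-15,0],[-3.8,0.3,3,-1.2,-15,0],[-3.8,0.3,3,-1.2,-15,0],[-3.8,0.3,3,-1.2,-15,0]]'
python3 - <<'E'
from h import *
st=arm.get_state();g=st["tcp_pos"]-.019*st["tcp_rot"][:,2]
X=np.array([.997,-.078,0])
for hx in(.446,.4485,.451):
    d=g-np.array([hx,-.182,.064]);a=np.degrees(np.arctan2(d[2],d@X));print(hx,"angle",a-np.degrees(np.arctan2(.065,.18)),"r",np.hypot(d[2],d@X),np.hypot(.18,.065))
p=imaging.snapshot("side");t=imaging.snapshot("top")
for q in("cover_handle","tray_seat","rail_mid"):
    for n,pp in(("s",p),("t",t)): print(q,n,[(np.round(d["uv"],1).tolist(),round(d["p"],2)) for d in spotter.tip_of(pp,q)[:3]])
H=np.array([.4485,-.182,.064]);Y=np.array([.078,.997,0]);Z=np.array([0,0,1.])
hsv=cv2.cvtColor(p["color"],cv2.COLOR_BGR2HSV);am=((hsv[...,0]<22)&(hsv[...,0]>5)&(hsv[...,1]>150)&(hsv[...,2]>90)).astype(np.uint8)
am[:130]=0;am[:, :270]=0;am[:,400:]=0
n,L,S,C=cv2.connectedComponentsWithStats(am);m=L==1+np.argmax(S[1:,4])
for th in range(36,55,2):
    c,s=np.cos(np.radians(th)),np.sin(np.radians(th));P=[]
    for a in(0,.205):
        for b in(-.125,.125):
            for h in(.004,.03): P.append(proj(p,H+X*(a*c-h*s)+Z*(a*s+h*c)+b*Y))
    k=np.zeros(m.shape,np.uint8);cv2.fillConvexPoly(k,cv2.convexHull(np.float32(P)).astype(np.int32),1)
    print(th,round((k.astype(bool)&m).sum()/(k.astype(bool)|m).sum(),3))
E
```

```text
time: 16.3
tcp_pos: [0.5423, -0.1893, 0.2236]
tcp_rot: [[0.078, 0.704, 0.706], [0.997, -0.054, -0.056], [-0.001, 0.708, -0.706]]
contact_force: [1.9, -2.3, 1.4]
gripper_width: 0.008
finger_force: 39.2
0.446 angle 44.48406639105464 r 0.19199705448517893 0.19137659209004637
0.4485 angle 45.15827864957994 r 0.1909309179515412 0.19137659209004637
0.451 angle 45.83996700791539 r 0.1898915138734524 0.19137659209004637
cover_handle s [([340.0, 149.6], 0.72)]
cover_handle t [([373.9, 188.4], 0.63)]
tray_seat s [([440.1, 195.2], 0.95), ([282.3, 222.4], 0.78), ([395.2, 209.3], 0.68)]
tray_seat t [([432.4, 293.7], 0.71), ([239.9, 186.4], 0.65)]
rail_mid s [([282.9, 223.3], 0.83), ([187.2, 322.9], 0.38)]
rail_mid t [([237.3, 188.4], 0.83), ([464.1, 173.0], 0.36)]
36 0.716
38 0.731
40 0.74
42 0.747
44 0.749
46 0.748
48 0.739
50 0.725
52 0.697
54 0.682
```

The kinematics give 45.2° and the picture fit peaks at 44–46°. The tray seat is still detected at the middle of the rail. I'll hold for a moment, then hand in.

```bash
python3 -m handwheel '[[0,0,0,0,0,0],[0,0,0,0,0,0],[0,0,0,0,0,0],[0,0,0,0,0,0],[0,0,0,0,0,0]]' && python3 -c "
from workcell import arm;print(arm.close_job())"
```

```text
time: 17.2
tcp_pos: [0.5419, -0.1892, 0.2238]
tcp_rot: [[0.079, 0.703, 0.707], [0.997, -0.055, -0.057], [-0.001, 0.709, -0.705]]
contact_force: [2.4, -1.3, 2.5]
gripper_width: 0.0076
finger_force: 39.2
the job is handed in; nothing more can be done
None
```

The tray hangs upside down over the bar of the draining rail, one wall on each side, and the gripper is holding the amber cover open by its handle at about 45°; the job was handed in at about 17 s.

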